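# Brush the offcuts off the punch bed

## Robot

A 6-joint arm with a two-finger parallel gripper is mounted at the origin on a cart in front of the work surface, level with it; the furniture and walls round the work are solid. World frame = base frame: x ahead of the robot, y to its left, z up, the work surface at z = 0. Lengths are in m, angles in rad, forces in N, time in s.
With the tool pointing down it reaches from about 0.375 to 0.9 m from the base axis. Payload 3.1 kg.
Tool frame: the origin (TCP) lies between the finger pads; the fingertips stand 17 mm ahead of it and the grasp point (between the pads) lies 2 mm behind it (robot.nose_length is the distance from the TCP to the fingertips, in m); z points along the fingers, y is the line along which they close (so a half turn about z gives the same grasp; the last joint's range is limited). The gripper opens to 87 mm and grips with 3 to 60 N. Pads are 19 mm wide; open, the fingers measure 117 mm over their backs; the gripper's body (75 mm by 190 mm) begins 51 mm behind the grasp point.
Start: joints at [1.052, 0.527, 1.433, -0, 1.181, -0.178], TCP at [0.208, 0.589, 0.24] pointing down, gripper open.
Joint ranges: [-3.08, 3.08], [-0.75, 2.2], [0.22, 2.44], [-1.43, 4.57], [0, 2.65], [-2.85, 2.85]. Speed limits (rad/s): [2.79, 2.79, 3.14, 3.14, 3.14, 3.14].

## Interface

Orientations are given as a unit quaternion [x, y, z, w].
In Python, from rig import robot, cams gives the robot as it stands.
- The arm moves only by the shell command python3 -m pendant 'ROWS' [FORCE]. ROWS is JSON, a list of rows, each an object with "jaw": the opening, from 0 (shut) to 1 (fully open); "linear": the shift along the tool's x, y, z in cm, a list of three; "twist": the turn about the tool's z in degrees. A call has 1 to 12 rows; each row shifts and turns the commanded pose from where the row before left it, along the tool's axes as they then stand; what a row does not reach is not made up. A row lasts 1/12 s, in which the tool goes at most 41.7 mm and 7.16 degrees, less where a joint would pass 70% of its speed; a pose out of reach is approached as far as the arm can. A call is refused whole if a number of a shift passes 4.17 or a number of a turn 7.16, either way. A call with a gripper value outside its range is refused whole. The fingers move at their own pace and stop on an object; FORCE is the grip in N (left out, the last holds). Time passes only in rows, so rows that do not move let the fingers close. It gives the time, the measured TCP pose, the force, the opening and the grip force at its end, in the units of the state.
- robot.get_obs(): the state, without advancing time (a new reading comes with each control period).
- cams.camera(name): name is "side" or "top"; returns a dict with "color" (400x640x3 uint8, blue, green, red), "depth" (400x640 float32, m along the optical axis (not along the pixel's ray), 0 where there is no reading), "fov_y" (degrees; the focal length in pixels is half the picture's height over the tangent of half this angle, whatever the lens; pixels are square), "cx", "cy" (the principal point, pixels), "view" (4x4, takes a point from world to camera coordinates). Camera axes: x right, y down, z forward; pixel columns grow to the right and rows downward; lengths in m; the calibration is good to about 2 mm. A picture is of the moment at which its call begins.
- robot.hand_in(): hands the job in; it is judged then, once.
The state is a dict: "time": time; "q": joint angles; "joint_velocities": joint speeds; "joint_torque": joint torques, N m; "position": TCP position; "tool_rot": TCP orientation; "ft_force": force on the tool from outside, world axes, zero at the start; "moment": the same for the moment, N m; "grip_width": finger opening in m; "grip_force": force on a finger pad.
Only numpy, scipy, OpenCV 4.12 (cv2) and the standard library are available. Lean on these libraries where they do the work, as an engineer would, in place of code of your own. Each camera call takes 0.05 s, during which the arm holds its last target. There are 200 camera calls.

## Task

Clear the two plastic offcuts off the metal bed of the sample punch: take the red-handled bench brush and, holding it, sweep both of them over the bed's open front edge into the grey catch tray, without touching them with the gripper. Then stand the brush on its bristles on the open bench top and let go.

Things in the scene. Friction and masses are not known exactly. Their poses are not given: they have to be found in the camera images.
- brush_grip (a point): Bench brush standing on stiff white bristles, 0.15 kg. Point: mid-handle, 70 mm above the bristle tips. Red upright handle 22 mm (its x) by 64 mm (y), 43 to 89 mm above the tips: grasp from above across the 22 mm. Below it a wooden head 30 (x) by 120 mm (y), 28 to 44 mm above the tips; bristles 24 by 114 mm, rigid as a block. x: sweeping direction, y: along the head, z: up.
- bed: Fixed aluminium punch bed, grey tray at its front. Origin on the bench top; x away from the robot, to the bed's rear, y left, z up. Flat top 45 mm up, x -50 (open front edge) to +130 mm (open rear), between two blue side rails 12 mm higher, 150 mm apart (y -75 to +75). Open tray in front: inside x -136 to -50, y -81 to +81 mm; floor 8 mm, walls 36 mm above the bench. Marks on the top are flush.
- scrap_l: Yellow L-shaped plastic offcut, 30 x 26 mm and 24 mm tall, about 30 g, loose on the bed. Origin at half height, within 1 mm of the middle of its outline.
- scrap_t: Green T-shaped plastic offcut, 30 x 26 mm and 22 mm tall, about 30 g, loose on the bed. Origin at half height, within 1 mm of the middle of its outline.

How it is judged:
On the way, in this order (a step that is already met when the one before it is completed fails the run):
1. the brush is lifted off the bench (height (world z) of brush_grip above 0.095 m), for 0.2 s.
2. both offcuts are in the tray while the brush is still held up at bed height (x of scrap_l in the frame of bed between -0.136 and -0.052 m and y of scrap_l in the frame of bed between -0.081 and 0.081 m and height (world z) of each of scrap_l, scrap_t below 0.045 m and x of scrap_t in the frame of bed between -0.136 and -0.052 m and y of scrap_t in the frame of bed between -0.081 and 0.081 m and height (world z) of brush_grip above 0.09 m), for 0.2 s.
At the end, for the whole second after the job is handed in: Both offcuts lie at rest in the catch tray (centres inside its walls and below the bed's top, 45 mm), and the released brush stands upright on the bench top itself (handle point under 75 mm high, so not in the tray or on the bed; lean under 0.1 rad) (x of scrap_l in the frame of bed between -0.136 and -0.052 m and y of scrap_l in the frame of bed between -0.081 and 0.081 m and height (world z) of each of scrap_l, scrap_t below 0.045 m and x of scrap_t in the frame of bed between -0.136 and -0.052 m and y of scrap_t in the frame of bed between -0.081 and 0.081 m and linear speed of each of scrap_l, scrap_t below 0.02 m/s and height (world z) of brush_grip below 0.075 m and angle between brush_grip's own z axis and vertical below 0.1 rad); the robot touches nothing.
It fails at once if the gripper touches an offcut (contact force between any of the fingers, the arm and scrap_l above 0.5 N or contact force between any of the fingers, the arm and scrap_t above 0.5 N).
It also fails if it takes over 45 s, if anything falls off the work surface, if the arm or the gripper's body presses on something with over 40 N, if the wrist force passes 120 N, or if a joint passes its speed limit or range.

## Working session

There is one attempt and no reset: what is moved stays moved. The work goes in short steps, Python scripts to look and compute and a shell command to move; the robot and the scene stay as the last step left them, time stands still between calls to the robot, and variables do not carry over. Pictures are saved under pics/ and viewed, at most 10 in all, crops included, and the job is handed in when it is done.

```bash
mkdir -p pics
cat > h.py <<'E'
import numpy as np,cv2
from rig import robot,cams
def cloud(n):
    c=cams.camera(n);d=c["depth"];h,w=d.shape
    f=h/2/np.tan(np.radians(c["fov_y"])/2)
    u,v=np.meshgrid(np.arange(w),np.arange(h))
    p=np.stack([(u-c["cx"])/f*d,(v-c["cy"])/f*d,d,np.ones_like(d)],-1)
    P=p@np.linalg.inv(c["view"]).T
    return c["color"],P[...,:3],d>0
E
python3 - <<'E'
from h import *
for n in("side","top"):
    im,P,ok=cloud(n);cv2.imwrite(f"pics/{n}0.png",im)
    hsv=cv2.cvtColor(im,cv2.COLOR_BGR2HSV);H,S,V=hsv[...,0].astype(int),hsv[...,1],hsv[...,2]
    for name,m in dict(red=(H<8)|(H>172),yel=(H>20)&(H<35),grn=(H>40)&(H<85),blue=(H>95)&(H<125)).items():
        m=(m&(S>110)&(V>50)).astype(np.uint8)
        k,l,st,ce=cv2.connectedComponentsWithStats(m)
        for i in range(1,k):
            if st[i,4]<60: continue
            q=P[(l==i)&ok]
            if len(q): print(n,name,st[i],ce[i].round(),np.percentile(q,[2,50,98],axis=0).round(3).tolist())
o=robot.get_obs();print(o["time"],o["position"],o["tool_rot"],o["grip_width"])
E
```

```text
side red [419 130  29  12 178] [433. 136.] [[0.837, 0.243, 0.0], [0.865, 0.25, 0.016], [0.898, 0.296, 0.025]]
side red [269 138  17  36 455] [277. 155.] [[0.493, 0.111, 0.001], [0.504, 0.121, 0.081], [0.518, 0.306, 0.091]]
side yel [312 239  18  27 356] [320. 252.] [[0.536, -0.135, 0.047], [0.545, -0.125, 0.066], [0.561, -0.101, 0.071]]
side grn [ 136  207   50   40 1116] [161. 229.] [[0.248, -0.011, 0.001], [0.289, 0.008, 0.023], [0.325, 0.066, 0.026]]
side grn [324 276  21  16 178] [333. 284.] [[0.542, -0.204, 0.062], [0.554, -0.194, 0.067], [0.568, -0.179, 0.069]]
side blue [268 221 106  28 509] [319. 234.] [[0.472, -0.087, 0.046], [0.548, -0.073, 0.057], [0.645, -0.057, 0.059]]
side blue [293 292 121  32 729] [359. 307.] [[0.494, -0.244, 0.048], [0.593, -0.23, 0.057], [0.665, -0.218, 0.059]]
top red [243   1  10   9  62] [248.   5.] [[0.999, 0.128, -0.001], [1.007, 0.136, 0.045], [1.042, 0.151, 0.05]]
top red [184  46  16  40 275] [192.  65.] [[0.836, 0.245, -0.002], [0.881, 0.256, 0.019], [0.924, 0.281, 0.027]]
top red [219 223  36  16 468] [237. 230.] [[0.492, 0.113, 0.046], [0
[... 494 characters left out ...]
]
top grn [401 196  16  16 133] [409. 204.] [[0.541, -0.202, 0.052], [0.55, -0.193, 0.067], [0.566, -0.177, 0.071]]
top grn [277 325  43  44 902] [298. 346.] [[0.246, -0.009, -0.001], [0.284, 0.029, 0.024], [0.322, 0.068, 0.028]]
top blue [416 149  23  88 482] [427. 193.] [[0.492, -0.245, 0.048], [0.574, -0.23, 0.057], [0.665, -0.216, 0.061]]
top blue [340 171  10  32 146] [344. 187.] [[0.562, -0.074, 0.042], [0.592, -0.066, 0.057], [0.624, -0.059, 0.061]]
top blue [346 204  10  34 157] [350. 221.] [[0.492, -0.082, 0.042], [0.523, -0.075, 0.057], [0.554, -0.068, 0.06]]
0.1 [0.20796797 0.58873359 0.23865555] [ 1.69058391e-01  9.85605553e-01 -9.19376079e-04 -3.31180266e-04] 0.08726152055205229
```

Run:
```python
from h import *
im=cv2.imread("pics/top0.png");cv2.imwrite("pics/t1.png",cv2.resize(im[120:370,180:480],None,fx=2.4,fy=2.4,interpolation=cv2.INTER_CUBIC))
im,P,ok=cloud("top")
hsv=cv2.cvtColor(im,cv2.COLOR_BGR2HSV);H,S=hsv[...,0].astype(int),hsv[...,1]
def pts(P,m): return P[m]
X,Y,Z=P[...,0],P[...,1],P[...,2]
red=((H<8)|(H>172))&(S>110)&(Z>.08)&(X<.6)
blue=(H>95)&(H<125)&(S>110)&(Z>.05)&(X<.7)
for n,m in dict(brush=red,head=(Z>.03)&(Z<.1)&(abs(X-.503)<.06)&(abs(Y-.143)<.09),yel=(H>20)&(H<35)&(S>110)&(Z>.062)&(X<.7),grn=(H>40)&(H<85)&(S>110)&(Z>.06)&(X<.7),railR=blue&(Y<-.18),railL=blue&(Y>-.12)).items():
    q=P[m&ok];r=cv2.minAreaRect((q[:,:2]*1000).astype(np.float32));print(n,len(q),r,cv2.fitLine((q[:,:2]).astype(np.float32),cv2.DIST_HUBER,0,.01,.01).ravel().round(3),np.median(q[:,2]))
bed=(Z>.038)&(Z<.05)&(X>.4)&(X<.75)&(Y<-.06)&(Y>-.26)
q=P[bed&ok];print("bed",cv2.minAreaRect((q[:,:2]*1000).astype(np.float32)))
```

```text
brush 379 ((504.0233154296875, 143.32054138183594), (22.127578735351562, 62.8407096862793), 4.55596399307251) [ 0.089 -0.996  0.503  0.143] 0.08839016617291062
head 973 ((503.9061584472656, 143.83895874023438), (30.112459182739258, 119.72151184082031), 5.016360282897949) [ 0.107 -0.994  0.5    0.139] 0.04693786173856784
yel 141 ((542.3192749023438, -117.08870697021484), (25.227127075195312, 28.226009368896484), 35.87560272216797) [ 0.059  0.998  0.545 -0.116] 0.06946592781028482
grn 119 ((550.8696899414062, -193.93148803710938), (23.396862030029297, 27.184494018554688), 43.53190612792969) [ 0.68  -0.733  0.555 -0.191] 0.06725512234688746
railR 466 ((578.3997802734375, -230.71551513671875), (177.9013214111328, 11.53099250793457), 7.788729190826416) [ 0.991  0.131  0.576 -0.23 ] 0.05707856640430492
railL 345 ((558.0660400390625, -71.192138671875), (180.4338836669922, 8.42471981048584), 7.542250633239746) [ 0.991  0.133  0.556 -0.071] 0.057468973024416226
bed ((575.4681396484375, -158.38978576660156), (197.11427307128906, 348.91845703125), 89.57528686523438)
```

View pics/t1.png

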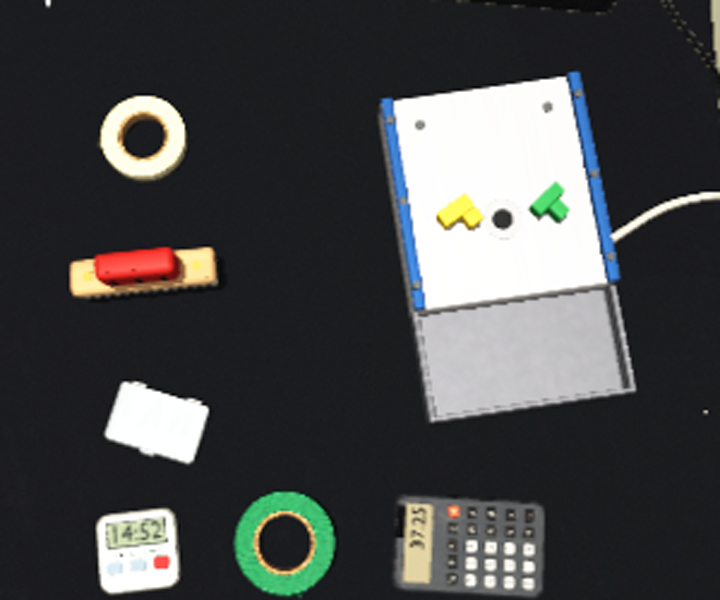

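View pics/side0.png

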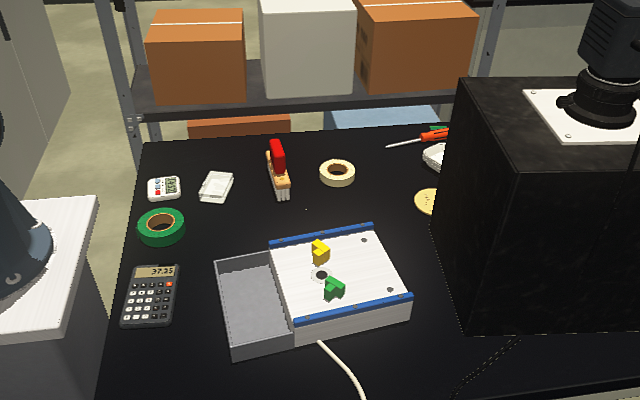

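The top crop shows the brush at (137,266), the yellow L at (460,213) and the green T at (550,203). The bed is yawed about 7.6°, with the tray nearest the robot. The side view shows a black block behind the bed, so I'll check its extent. First I'll turn the tool across the brush handle.

```bash
python3 -m pendant '[{"jaw":1,"linear":[0,0,0],"twist":7},{"jaw":1,"linear":[0,0,0],"twist":7},{"jaw":1,"linear":[0,0,0],"twist":7},{"jaw":1,"linear":[0,0,0],"twist":7},{"jaw":1,"linear":[0,0,0],"twist":7},{"jaw":1,"linear":[0,0,0],"twist":7},{"jaw":1,"linear":[0,0,0],"twist":7},{"jaw":1,"linear":[0,0,0],"twist":7},{"jaw":1,"linear":[0,0,0],"twist":7},{"jaw":1,"linear":[0,0,0],"twist":2.7},{"jaw":1,"linear":[0,0,0],"twist":0}]'
cat >> h.py <<'E'
from scipy.spatial.transform import Rotation as R
def go(t):
    o=robot.get_obs();r=R.from_quat(o["tool_rot"]).as_matrix();y=r[:,1]
    print("t",o["time"],"pos",o["position"].round(4) if hasattr(o["position"],"round") else o["position"],"yaw y",np.degrees(np.arctan2(y[1],y[0])).round(2),"zaxis",r[:,2].round(3),"cm",(r.T@(np.array(t)-o["position"])*100).round(2), "w",o["grip_width"],"F",o["grip_force"])
E
python3 - <<'E'
from h import *
go([.504,.1435,.24])
for n in("side","top"):
    im,P,ok=cloud(n);q=P[ok&(P[...,2]>.1)&(P[...,0]>.45)&(P[...,0]<1.1)&(abs(P[...,1])<.6)]
    for a in np.arange(-.6,.6,.1):
        s=q[(q[:,1]>=a)&(q[:,1]<a+.1)]
        if len(s)>20: print(n,a.round(1),np.percentile(s,[1,99],axis=0).round(3).tolist())
E
```

```text
time: 1.07
position: [0.2082, 0.589, 0.2391]
tool_rot: [0.677, 0.736, -0.0, 0.0]
ft_force: [0.1, 0.3, -0.1]
grip_width: 0.0872
grip_force: 0.0
t 1.0667 pos [0.2082 0.589  0.2391] yaw y 4.79 zaxis [-0.    -0.001 -1.   ] cm [-46.87  25.76  -0.06] w 0.08717327581440111 F 0.0
side -0.3 [[0.739, -0.286, 0.103], [0.94, -0.202, 0.315]]
side -0.2 [[0.746, -0.199, 0.111], [0.931, -0.102, 0.453]]
side -0.1 [[0.756, -0.099, 0.106], [0.926, -0.028, 0.307]]
top -0.3 [[0.738, -0.271, 0.107], [0.84, -0.201, 0.308]]
top -0.2 [[0.745, -0.199, 0.105], [0.838, -0.101, 0.309]]
top -0.1 [[0.755, -0.099, 0.105], [0.844, -0.024, 0.306]]
top -0.0 [[0.913, 0.042, 0.1], [0.946, 0.075, 0.112]]
```

```bash
python3 -m pendant '[{"jaw":1,"linear":[-3.3,1.8,0],"twist":0},{"jaw":1,"linear":[-3.3,1.8,0],"twist":0},{"jaw":1,"linear":[-3.3,1.8,0],"twist":0},{"jaw":1,"linear":[-3.3,1.8,0],"twist":0},{"jaw":1,"linear":[-3.3,1.8,0],"twist":0},{"jaw":1,"linear":[-3.3,1.8,0],"twist":0},{"jaw":1,"linear":[-3.3,1.8,0],"twist":0},{"jaw":1,"linear":[-3.3,1.8,0],"twist":0},{"jaw":1,"linear":[-3.3,1.8,0],"twist":0},{"jaw":1,"linear":[-3.3,1.8,0],"twist":0},{"jaw":1,"linear":[-3.3,1.8,0],"twist":0},{"jaw":1,"linear":[-3.3,1.8,0],"twist":0}]' >/dev/null
python3 -m pendant '[{"jaw":1,"linear":[-3.3,1.8,0],"twist":0},{"jaw":1,"linear":[-3.3,1.8,0],"twist":0},{"jaw":1,"linear":[-0.6,0.5,0],"twist":0},{"jaw":1,"linear":[0,0,2],"twist":0},{"jaw":1,"linear":[0,0,2],"twist":0},{"jaw":1,"linear":[0,0,0],"twist":0},{"jaw":1,"linear":[0,0,0],"twist":0}]'
python3 - <<'E'
from h import *
go([.504,.1435,.068])
im,P,ok=cloud("side")
hsv=cv2.cvtColor(im,cv2.COLOR_BGR2HSV);m=((hsv[...,0]<8)|(hsv[...,0]>172))&(hsv[...,1]>110)&(P[...,2]>.03)&(P[...,0]<.6)&ok
print(m.sum(),np.percentile(P[m],[2,50,98],axis=0).round(3).tolist())
cv2.imwrite("pics/s1.png",cv2.resize(im[60:260,180:400],None,fx=2.5,fy=2.5))
E
```

```text
time: 2.75
position: [0.5028, 0.1447, 0.1988]
tool_rot: [0.676, 0.737, -0.001, -0.001]
ft_force: [-0.6, -0.5, -0.0]
grip_width: 0.0868
grip_force: 0.0
t 2.75 pos [0.5028 0.1447 0.1988] yaw y 4.87 zaxis [-0.003 -0.    -1.   ] cm [-0.14  0.15 13.08] w 0.08677425937911407 F 0.0
448 [[0.493, 0.112, 0.048], [0.504, 0.121, 0.082], [0.518, 0.17, 0.091]]
```

View pics/s1.png

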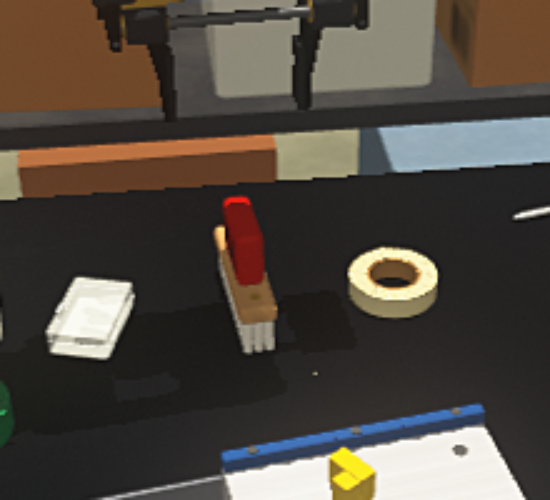

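The open fingers straddle the red handle at (243,240). Both cameras put the handle top at about 0.090 m. I'll descend and grip.

```bash
python3 -m pendant '[{"jaw":1,"linear":[-0.1,0.1,2.5],"twist":0},{"jaw":1,"linear":[0,0,2.5],"twist":0},{"jaw":1,"linear":[0,0,2.5],"twist":0},{"jaw":1,"linear":[0,0,2],"twist":0},{"jaw":1,"linear":[0,0,1.5],"twist":0},{"jaw":1,"linear":[0,0,1],"twist":0},{"jaw":1,"linear":[0,0,0.9],"twist":0},{"jaw":1,"linear":[0,0,0],"twist":0},{"jaw":1,"linear":[0,0,0],"twist":0}]' 45
python3 -m pendant '[{"jaw":0,"linear":[0,0,0],"twist":0},{"jaw":0,"linear":[0,0,0],"twist":0},{"jaw":0,"linear":[0,0,0],"twist":0},{"jaw":0,"linear":[0,0,0],"twist":0},{"jaw":0,"linear":[0,0,0],"twist":0},{"jaw":0,"linear":[0,0,0],"twist":0},{"jaw":0,"linear":[0,0,0],"twist":0},{"jaw":0,"linear":[0,0,0],"twist":0},{"jaw":0,"linear":[0,0,0],"twist":0},{"jaw":0,"linear":[0,0,0],"twist":0}]' 45
python3 -m pendant '[{"jaw":0,"linear":[0,0,-1],"twist":0},{"jaw":0,"linear":[0,0,-2],"twist":0},{"jaw":0,"linear":[0,0,-2],"twist":0},{"jaw":0,"linear":[0,0,-2],"twist":0},{"jaw":0,"linear":[0,0,-2],"twist":0},{"jaw":0,"linear":[0,0,-1],"twist":0},{"jaw":0,"linear":[0,0,0],"twist":-2.8},{"jaw":0,"linear":[0,0,0],"twist":0}]'
python3 - <<'E'
from h import *
ox,oy=.5286,-.1563
c,s=np.cos(np.radians(7.65)),np.sin(np.radians(7.65))
print((ox+c*.065,oy+s*.065))
go([ox+c*.065,oy+s*.065,.115])
im,P,ok=cloud("side")
q=P[ok&(abs(P[...,0]-.504)<.05)&(abs(P[...,1]-.143)<.08)&(P[...,2]>.02)];print(np.percentile(q[:,2],[0,1,5]))
cv2.imwrite("pics/s2.png",cv2.resize(im[60:260,180:400],None,fx=2.5,fy=2.5))
E
```

```text
time: 3.55
position: [0.5053, 0.1439, 0.071]
tool_rot: [0.677, 0.736, 0.0, 0.0]
ft_force: [1.0, -0.5, -0.0]
grip_width: 0.0864
grip_force: 0.0
time: 4.38
position: [0.5049, 0.1436, 0.0705]
tool_rot: [0.677, 0.736, -0.0, -0.0]
ft_force: [0.4, 0.1, 0.1]
grip_width: 0.0284
grip_force: 0.0
time: 5.05
position: [0.5051, 0.1437, 0.1716]
tool_rot: [0.658, 0.753, 0.001, 0.001]
ft_force: [-0.1, 0.0, -2.3]
grip_width: 0.0217
grip_force: 44.9
(np.float64(0.5930214835787884), np.float64(-0.1476471129957741))
t 5.05 pos [0.5051 0.1437 0.1716] yaw y 7.69 zaxis [ 0.002  0.    -1.   ] cm [-30.05   4.81   5.67] w 0.021711362468358777 F 44.888301258324645
[0.09182725 0.0989192  0.1264981 ]
```

View pics/s2.png

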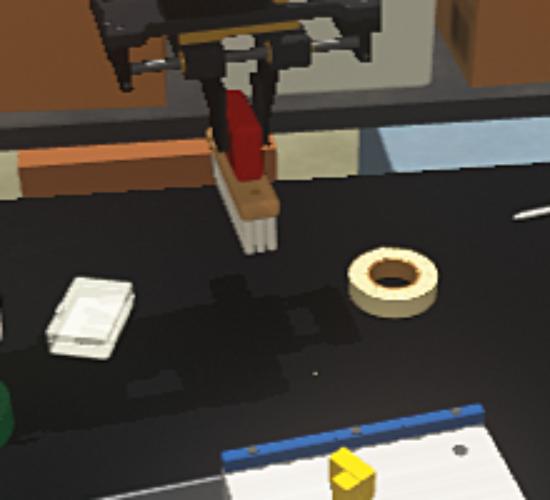

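The brush is held at crop (245,170), lifted and upright. The jaws closed late, so the grip is probably about 1 cm high. I'll measure the offset from TCP to bristle tips.

Run:
```python
from h import *
for n in("side","top"):
    im,P,ok=cloud(n);hsv=cv2.cvtColor(im,cv2.COLOR_BGR2HSV)
    box=ok&(abs(P[...,0]-.505)<.04)&(abs(P[...,1]-.143)<.08)&(P[...,2]>.07)&(P[...,2]<.25)
    H,S,V=[hsv[...,i].astype(int) for i in range(3)]
    w=box&(H>8)&(H<25)&(S>70)&(V>100); b=box&(S<40)&(V>140)
    for k,m in(("wood",w),("brist",b)):
        if m.sum()>5: print(n,k,m.sum(),np.percentile(P[m],[1,5,50,95,99],axis=0).round(4).tolist())
    q=P[w];
    if len(q)>20: print(cv2.minAreaRect((q[:,:2]*1000).astype(np.float32)))
go([.593,-.1476,.12])
```

```text
side wood 380 [[0.4664, 0.0839, 0.1158], [0.4846, 0.0851, 0.1245], [0.5047, 0.1031, 0.1354], [0.5238, 0.1696, 0.2454], [0.5253, 0.1921, 0.2495]]
side brist 179 [[0.4877, 0.0856, 0.0932], [0.4899, 0.0867, 0.0955], [0.5061, 0.09, 0.1051], [0.5212, 0.1766, 0.1186], [0.5227, 0.1947, 0.1203]]
((503.98516845703125, 138.37237548828125), (107.70310974121094, 63.20895004272461), 77.24138641357422)
top wood 282 [[0.4936, 0.0852, 0.1263], [0.4952, 0.0869, 0.1316], [0.5079, 0.1, 0.1359], [0.5222, 0.1129, 0.1398], [0.5241, 0.1149, 0.1546]]
((519.0497436523438, 101.89015197753906), (49.54680252075195, 31.080753326416016), 7.372716903686523)
t 5.2 pos [0.5042 0.1436 0.1701] yaw y 7.58 zaxis [-0.001 -0.    -1.   ] cm [-30.04   4.97   5.  ] w 0.021290294959467534 F 44.8891900194576
```

```bash
python3 -m pendant '[{"jaw":0,"linear":[0,1.5,0],"twist":0},{"jaw":0,"linear":[0,1.7,0],"twist":0},{"jaw":0,"linear":[-1.5,1.5,0],"twist":0},{"jaw":0,"linear":[-3.2,0,0],"twist":0},{"jaw":0,"linear":[-3.2,0,0],"twist":0},{"jaw":0,"linear":[-3.2,0,0],"twist":0},{"jaw":0,"linear":[-3.2,0,0],"twist":0},{"jaw":0,"linear":[-3.2,0,0],"twist":0},{"jaw":0,"linear":[-3.2,0,0],"twist":0},{"jaw":0,"linear":[-3.2,0,0],"twist":0},{"jaw":0,"linear":[-3.2,0,0],"twist":0},{"jaw":0,"linear":[-2.0,0,0],"twist":0}]' >/dev/null
python3 -m pendant '[{"jaw":0,"linear":[-1,0,0],"twist":0},{"jaw":0,"linear":[0,0,1.5],"twist":0},{"jaw":0,"linear":[0,0,1],"twist":0},{"jaw":0,"linear":[0,0,0],"twist":0},{"jaw":0,"linear":[0,0,0],"twist":0},{"jaw":0,"linear":[0,0,0],"twist":0}]'
python3 - <<'E'
from h import *
go([.5911,-.1489,.126])
for n in("side","top"):
    im,P,ok=cloud(n);cv2.imwrite(f"pics/{n}3.png",im)
a=cv2.imread("pics/side3.png")[130:370,200:440];b=cv2.imread("pics/top3.png")[130:300,330:450]
cv2.imwrite("pics/m3.png",np.hstack([cv2.resize(a,(480,480)),cv2.resize(b,(310,480))]))
E
```

```text
time: 6.7
position: [0.5913, -0.1474, 0.1454]
tool_rot: [0.658, 0.753, -0.0, -0.0]
ft_force: [1.5, -0.0, -0.7]
grip_width: 0.0218
grip_force: 44.9
t 6.7 pos [ 0.5913 -0.1474  0.1454] yaw y 7.7 zaxis [-0.001  0.    -1.   ] cm [-0.15 -0.04  1.94] w 0.02175136781428709 F 44.88952812447678
```

View pics/m3.png

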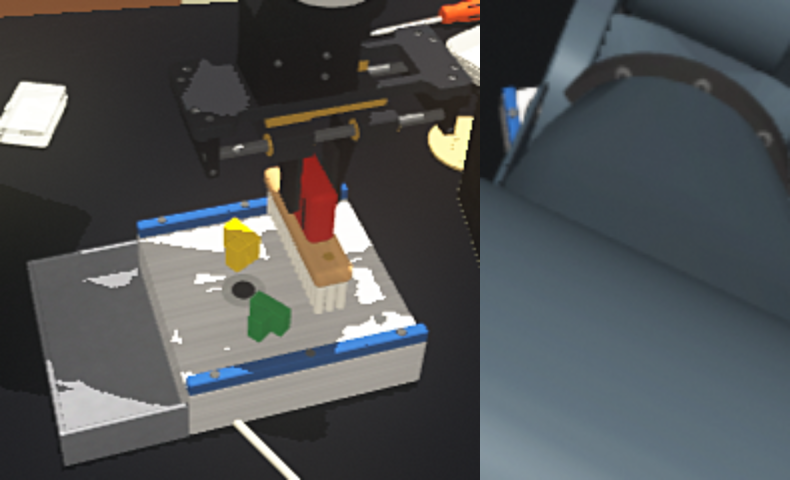

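The left panel shows the brush over the bed behind both offcuts (yellow at (240,245), green at (270,317)), centred between the rails. I'll lower it and start the sweep.

```bash
python3 -m pendant '[{"jaw":0,"linear":[-0.1,0,0.8],"twist":0},{"jaw":0,"linear":[0,0,0.6],"twist":0},{"jaw":0,"linear":[0,0,0.4],"twist":0},{"jaw":0,"linear":[0,0,0],"twist":0},{"jaw":0,"linear":[0,0,0],"twist":0}]'
python3 -m pendant '[{"jaw":0,"linear":[0,-0.6,0],"twist":0},{"jaw":0,"linear":[0,-0.8,0],"twist":0},{"jaw":0,"linear":[0,-0.8,0],"twist":0},{"jaw":0,"linear":[0,-0.8,0],"twist":0},{"jaw":0,"linear":[0,-0.8,0],"twist":0},{"jaw":0,"linear":[0,-0.8,0],"twist":0},{"jaw":0,"linear":[0,-0.8,0],"twist":0},{"jaw":0,"linear":[0,-0.8,0],"twist":0},{"jaw":0,"linear":[0,-0.6,0],"twist":0},{"jaw":0,"linear":[0,0,0],"twist":0}]'
python3 - <<'E'
from h import *
go([.5286-.991*.06+.00013,-.1563-.133*.06-.001,.127])
im,P,ok=cloud("side");cv2.imwrite("pics/s4.png",cv2.resize(im[130:370,200:440],(600,600)))
E
```

```text
time: 7.22
position: [0.5912, -0.1493, 0.127]
tool_rot: [0.659, 0.753, -0.0, -0.001]
ft_force: [-0.5, 0.1, -0.6]
grip_width: 0.0217
grip_force: 44.9
time: 8.05
position: [0.5223, -0.1583, 0.1275]
tool_rot: [0.659, 0.752, -0.0, -0.001]
ft_force: [-0.8, 0.7, -1.3]
grip_width: 0.0215
grip_force: 44.9
t 8.05 pos [ 0.5223 -0.1583  0.1275] yaw y 7.6 zaxis [-0.002  0.001 -1.   ] cm [ 0.01 -5.35  0.06] w 0.021509479085927492 F 44.88925417768769
```

View pics/s4.png

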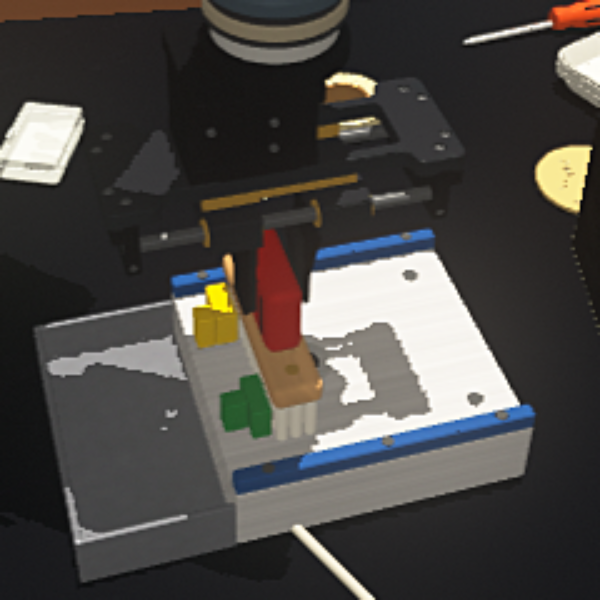

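Both offcuts, yellow at (215,315) and green at (247,408), are being pushed ahead of the bristles. I'll finish the sweep.

```bash
python3 -m pendant '[{"jaw":0,"linear":[0,-0.6,0],"twist":0},{"jaw":0,"linear":[0,-0.7,0],"twist":0},{"jaw":0,"linear":[0,-0.7,0],"twist":0},{"jaw":0,"linear":[0,-0.7,0],"twist":0},{"jaw":0,"linear":[0,-0.7,0],"twist":0},{"jaw":0,"linear":[0,-0.7,0],"twist":0},{"jaw":0,"linear":[0,-0.7,0],"twist":0},{"jaw":0,"linear":[0,-0.6,0],"twist":0},{"jaw":0,"linear":[0,0,0],"twist":0},{"jaw":0,"linear":[0,0,0],"twist":0},{"jaw":0,"linear":[0,0,0],"twist":0},{"jaw":0,"linear":[0,0,0],"twist":0}]'
cat >> h.py <<'E'
def scraps():
    im,P,ok=cloud("side");hsv=cv2.cvtColor(im,cv2.COLOR_BGR2HSV);H,S,V=[hsv[...,i].astype(int) for i in range(3)]
    c,s=np.cos(np.radians(7.65)),np.sin(np.radians(7.65))
    for n,m in(("yel",(H>20)&(H<35)),("grn",(H>40)&(H<85))):
        q=P[m&ok&(S>110)&(V>40)&(P[...,0]<.75)&(P[...,0]>.36)&(P[...,1]<-.02)]-[.5286,-.1563,0]
        if len(q): print(n,len(q),[(np.percentile(k,[3,50,97])*1000).round() for k in (c*q[:,0]+s*q[:,1],c*q[:,1]-s*q[:,0],q[:,2])])
    return im
E
python3 - <<'E'
from h import *
im=scraps();go([.504,.1435,.18])
cv2.imwrite("pics/s5.png",cv2.resize(im[130:370,200:440],(600,600)))
E
```

```text
time: 9.1
position: [0.4711, -0.1658, 0.1276]
tool_rot: [0.658, 0.753, 0.0, 0.0]
ft_force: [-0.1, -0.7, -1.5]
grip_width: 0.0217
grip_force: 44.9
yel 283 [array([-86., -76., -66.]), array([33., 48., 74.]), array([14., 26., 53.])]
grn 231 [array([-79., -73., -60.]), array([-49., -39., -20.]), array([12., 33., 35.])]
t 9.15 pos [ 0.4711 -0.1658  0.1276] yaw y 7.65 zaxis [ 0.001 -0.    -1.   ] cm [30.21  7.38 -5.25] w 0.02150532121329046 F 44.889286699471995
```

View pics/s5.png

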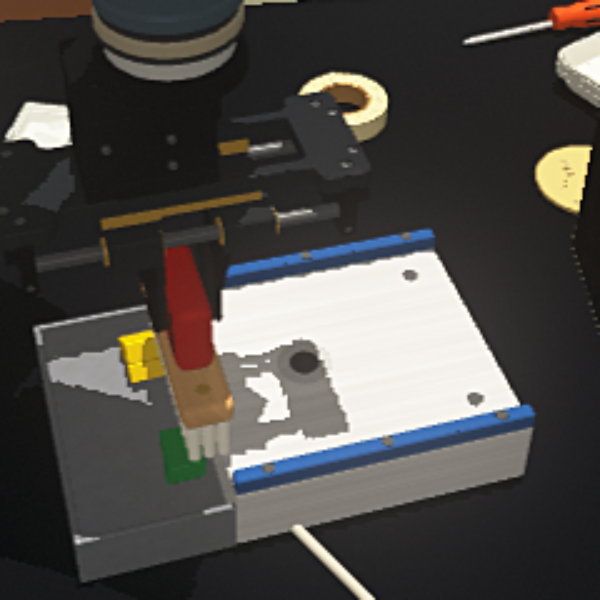

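Both offcuts are in the tray, yellow at (142,357) and green at (182,455), with bed x about -75 mm and the brush still up. I'll lift and take the brush back to its old free spot.

```bash
python3 -m pendant '[{"jaw":0,"linear":[0,0,-1],"twist":0},{"jaw":0,"linear":[0,0,-2],"twist":0},{"jaw":0,"linear":[0,0,-2],"twist":0},{"jaw":0,"linear":[2,0.6,0],"twist":0},{"jaw":0,"linear":[3.2,0.8,0],"twist":0},{"jaw":0,"linear":[3.2,0.8,0],"twist":0},{"jaw":0,"linear":[3.2,0.8,0],"twist":0},{"jaw":0,"linear":[3.2,0.8,0],"twist":0},{"jaw":0,"linear":[3.2,0.8,0],"twist":0},{"jaw":0,"linear":[3.2,0.8,0],"twist":0},{"jaw":0,"linear":[3.2,0.8,0],"twist":0},{"jaw":0,"linear":[3.2,0.8,0],"twist":0}]' >/dev/null
python3 -m pendant '[{"jaw":0,"linear":[2,0.4,0],"twist":0},{"jaw":0,"linear":[0.5,0,0],"twist":0},{"jaw":0,"linear":[0,0,2],"twist":0},{"jaw":0,"linear":[0,0,2],"twist":0},{"jaw":0,"linear":[0,0,2],"twist":0},{"jaw":0,"linear":[0,0,1.5],"twist":0},{"jaw":0,"linear":[0,0,1],"twist":0},{"jaw":0,"linear":[0,0,0.5],"twist":0},{"jaw":0,"linear":[0,0,0],"twist":0},{"jaw":0,"linear":[0,0,0],"twist":0}]'
python3 - <<'E'
from h import *
scraps();go([.504,.1435,.08])
im,P,ok=cloud("side");b=P[ok&(abs(P[...,0]-.505)<.03)&(abs(P[...,1]-.143)<.07)&(cv2.cvtColor(im,cv2.COLOR_BGR2HSV)[...,1]<40)&(im.min(2)>130)];print(np.percentile(b[:,2],[1,5,50]))
E
```

```text
time: 10.98
position: [0.5045, 0.1423, 0.088]
tool_rot: [0.659, 0.752, 0.0, 0.0]
ft_force: [-0.2, -0.3, -1.4]
grip_width: 0.0217
grip_force: 44.9
yel 310 [array([-86., -75., -63.]), array([39., 49., 75.]), array([14., 27., 37.])]
grn 304 [array([-79., -70., -59.]), array([-48., -37., -19.]), array([11., 33., 36.])]
t 11.0333 pos [0.5047 0.1424 0.0883] yaw y 7.62 zaxis [ 0.001  0.    -1.   ] cm [ 0.12 -0.05  0.83] w 0.02180456914880164 F 44.889236116432585
[0.01119669 0.01346413 0.02138241]
```

```bash
python3 -m pendant '[{"jaw":0,"linear":[0,0,0.4],"twist":0},{"jaw":0,"linear":[0,0,0.3],"twist":0},{"jaw":0,"linear":[0,0,0.1],"twist":0},{"jaw":0,"linear":[0,0,0],"twist":0},{"jaw":0,"linear":[0,0,0],"twist":0},{"jaw":0,"linear":[0,0,0],"twist":0}]'
python3 -m pendant '[{"jaw":0,"linear":[0,0,0.1],"twist":0},{"jaw":0,"linear":[0,0,0],"twist":0},{"jaw":0,"linear":[0,0,0],"twist":0}]'
```

```text
time: 11.58
position: [0.504, 0.1425, 0.0796]
tool_rot: [0.658, 0.753, 0.0, 0.0]
ft_force: [0.2, -0.3, -1.2]
grip_width: 0.0216
grip_force: 44.9
time: 11.83
position: [0.504, 0.1425, 0.0785]
tool_rot: [0.658, 0.753, -0.0, -0.0]
ft_force: [0.4, -0.1, -1.5]
grip_width: 0.0219
grip_force: 44.9
```

```bash
python3 -m pendant '[{"jaw":0,"linear":[0,0,0.1],"twist":0},{"jaw":0,"linear":[0,0,0],"twist":0},{"jaw":0,"linear":[0,0,0],"twist":0}]'
python3 -m pendant '[{"jaw":0,"linear":[0,0,0.1],"twist":0},{"jaw":0,"linear":[0,0,0],"twist":0},{"jaw":0,"linear":[0,0,0],"twist":0}]'
```

```text
time: 12.08
position: [0.5041, 0.1426, 0.0784]
tool_rot: [0.658, 0.753, 0.0, 0.0]
ft_force: [-0.2, 0.2, 5.1]
grip_width: 0.0214
grip_force: 44.9
time: 12.33
position: [0.5043, 0.1425, 0.0783]
tool_rot: [0.658, 0.753, 0.0, 0.0]
ft_force: [-2.4, 0.8, 13.1]
grip_width: 0.0216
grip_force: 44.9
```

Contact. I'll back off 2 mm, open gently and rise.

```bash
python3 -m pendant '[{"jaw":0,"linear":[0,0,-0.15],"twist":0},{"jaw":0,"linear":[0,0,0],"twist":0},{"jaw":0.4,"linear":[0,0,0],"twist":0},{"jaw":0.6,"linear":[0,0,0],"twist":0},{"jaw":1,"linear":[0,0,0],"twist":0},{"jaw":1,"linear":[0,0,0],"twist":0},{"jaw":1,"linear":[0,0,0],"twist":0},{"jaw":1,"linear":[0,0,0],"twist":0},{"jaw":1,"linear":[0,0,0],"twist":0},{"jaw":1,"linear":[0,0,0],"twist":0},{"jaw":1,"linear":[0,0,0],"twist":0},{"jaw":1,"linear":[0,0,0],"twist":0}]'
python3 -m pendant '[{"jaw":1,"linear":[0,0,-1],"twist":0},{"jaw":1,"linear":[0,0,-2],"twist":0},{"jaw":1,"linear":[0,0,-2.5],"twist":0},{"jaw":1,"linear":[0,0,-2.5],"twist":0},{"jaw":1,"linear":[0,0,-2.5],"twist":0},{"jaw":1,"linear":[0,0,-2.5],"twist":0},{"jaw":1,"linear":[0,0,-1],"twist":0},{"jaw":1,"linear":[0,0,0],"twist":0},{"jaw":1,"linear":[0,0,0],"twist":0}]'
python3 - <<'E'
from h import *
im=scraps()
cv2.imwrite("pics/s6.png",cv2.resize(im[100:370,180:440],(750,600)[::1]))
E
```

```text
time: 13.33
position: [0.504, 0.1425, 0.078]
tool_rot: [0.658, 0.753, -0.0, -0.0]
ft_force: [-0.1, 0.3, -0.8]
grip_width: 0.0799
grip_force: 0.0
time: 14.08
position: [0.5038, 0.1425, 0.2182]
tool_rot: [0.658, 0.753, 0.0, 0.0]
ft_force: [0.3, -0.1, -0.6]
grip_width: 0.0867
grip_force: 0.0
yel 310 [array([-86., -75., -63.]), array([40., 49., 75.]), array([13., 27., 36.])]
grn 307 [array([-79., -70., -59.]), array([-48., -37., -19.]), array([12., 33., 36.])]
```

View pics/s6.png

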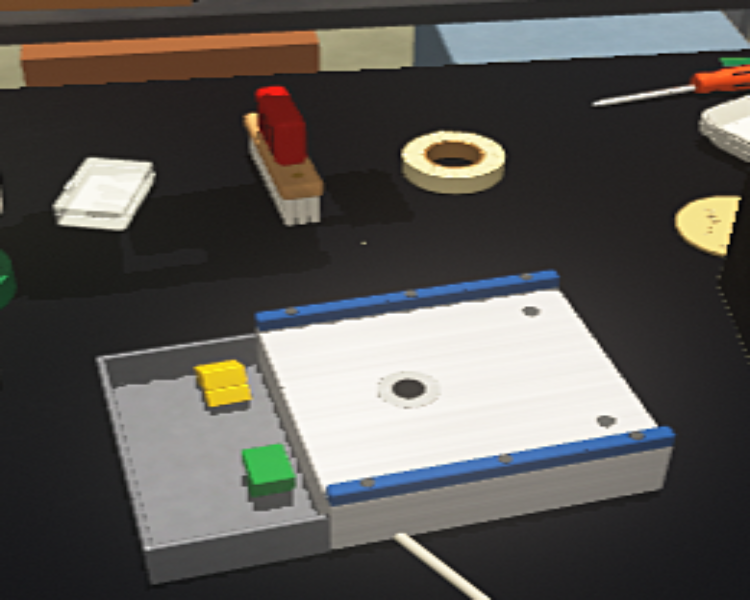

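The brush stands upright on the bench at (285,165). Both offcuts lie in the tray at (223,385) and (270,470). Handing in.

```bash
python3 -c "
from rig import robot
print(robot.hand_in())"
```

```text
the job is handed in; nothing more can be done
None
```

I swept both offcuts into the catch tray and left the brush standing upright on the bench, released, then handed the job in at about 14 s; the hand-in gave no verdict.

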